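# Hook a sound fuse carrier into the test cradle

## Robot

A 6-joint arm with a two-finger parallel gripper is mounted at the origin on the work surface. World frame = base frame: x ahead of the robot, y to its left, z up, the work surface at z = 0. Lengths are in m, angles in degrees, forces in N, time in s.
With the tool pointing down it reaches from about 0.2 to 0.875 m from the base axis. Payload 3.4 kg.
Tool frame: the origin (TCP) lies at the very end of the fingers, on their centre line; the grasp point (between the pads) lies manip.tcp_to_grasp behind it (manip.tcp_to_grasp is the distance from the TCP to the grasp point, in m); z points along the fingers, y is the line along which they close (so a half turn about z gives the same grasp; the last joint's range is limited). The gripper opens to 94 mm and grips with 3 to 60 N. Pads are 16 mm wide; open, the fingers measure 119 mm over their backs; the gripper's body (75 mm by 177 mm) begins 78 mm behind the grasp point.
Start: joints at [-83.824, 15.808, 86.224, -0, 77.962, -6.933], TCP at [0.13, -0.56, 0.205] pointing down, gripper open.
Joint ranges: [-165.64, 165.64], [-43.16, 119.46], [12.63, 154.43], [-67.54, 247.53], [6.08, 155.33], [-154.97, 154.97]. Speed limits (degrees/s): [147.25, 147.25, 180, 180, 180, 180].

## Interface

Orientations are given as [roll, pitch, yaw] about the fixed x, y, z axes, in that order (R = Rz(yaw) Ry(pitch) Rx(roll)).
In Python, from rig import manip gives the robot as it stands.
- The arm moves only by the shell command python3 -m creep 'ROWS'. ROWS is a JSON object of lists of equal length, an entry for each row: "delta_pos": the shift along the world's x, y, z in mm, a list of three; "dr": the turn, a rotation vector about the world's x, y, z in degrees, a list of three; "hand": the finger opening in mm, from 0 to 94. A call has 1 to 12 rows; each row shifts and turns the commanded pose from where the row before left it; what a row does not reach is not made up. A row lasts 1/12 s, in which the tool goes at most 41.7 mm and 7.16 degrees, less where a joint would pass 70% of its speed; a pose out of reach is approached as far as the arm can. A call is refused whole if a number of a shift passes 41.7 or a number of a turn 7.16, either way. A call with a gripper value outside its range is refused whole. The fingers move at their own pace and stop on an object; the grip force is fixed at half the most. Time passes only in rows, so rows that do not move let the fingers close. It gives the time, the measured TCP pose, the force, the opening and the grip force at its end, in the units of the state.
- manip.get_obs(): the state, without advancing time (a new reading comes with each control period).
- manip.snapshot(name): name is "scene" or "side" or "wrist"; returns the picture (384x512x3 uint8, red, green, blue); there is no depth.
- manip.camera_info(name): a dict with "K" (3x3 intrinsics, pixels), "rvec" (rotation vector, rad) and "tvec" (3), from world to camera coordinates, as OpenCV has them; the wrist camera has in their place "T_tool_cam" (4x4, takes a point from camera to tool coordinates, whose origin is the TCP and whose axes are the flange's). Camera axes: x right, y down, z forward; pixel columns grow to the right and rows downward; lengths in m; the calibration is good to about 2 mm. A picture is of the moment at which its call begins: read the wrist's pose just before it. camera_info takes no time and is no camera call.
- manip.sign_off(): hands the job in; it is judged then, once.
The state is a dict: "time": time; "joints": joint angles; "qvel": joint speeds; "effort": joint torques, N m; "position": TCP position; "tool_rot": TCP orientation; "ft_force": force on the tool from outside, world axes, zero at the start; "ft_torque": the same for the moment, N m; "grip_width": finger opening in m; "grip_force": force on a finger pad.
Only numpy, scipy, OpenCV 4.12 (cv2) and the standard library are available. Lean on these libraries where they do the work, as an engineer would, in place of code of your own. Each camera call takes 0.05 s, during which the arm holds its last target. There are 200 camera calls.

## Task

Swap the carrier under test: first unhook the cracked grey carrier from the test cradle and put it in the scrap bin. Then draw the sound yellow carrier out of its rack by the toe, set it down on the bench, take it again by its black pull grip, hook its toe tongue under the cradle's red lip with the heel raised, and gently lower the heel, without letting it drop, until the carrier lies flat inside the heel sill; let go. Leave the other grey carrier, the lens, the end cap and the spring clip where they are.

Things in the scene. Friction and masses are not known exactly. Their poses are not given: they have to be found in the camera images.
- carrier: sound fuse carrier, yellow, about 0.22 kg, 150 x 50 x 48 mm; origin at the centre of its underside, +x to the toe, z up. Body x=-75 (heel) to +47, 24 thick; black pull grip on top, x=-58 to -2, 22 wide, z=24 to 48. Starts on the bench in one of the rack bays, toe out, about 65 mm showing
- carrier_toe (a point): middle of the front end of the yellow carrier's toe tongue (carrier x=+75, z=5 mm). The tongue runs from x=+47 to +75, 44 mm wide, 10 thick, level with the underside
- carrier_heel (a point): lower edge of the heel of the yellow carrier (carrier x=-75, z=0)
- carrier_grip (a point): middle of the pull grip of the yellow carrier (carrier x=-30, z=36 mm)
- cradle: test cradle fixed to the bench: black base 190 x 85 mm, floor 8 mm above the bench; origin under its middle at bench height, +x points to the lip end. End wall at +x, inner face x=+78. Aluminium cheeks x=+15 to the wall, inner faces y=+-28.5, 10 thick, top z=32. No spring or latch: the seated carrier lies on the floor, toe to +x, about 8 mm end play
- lip_edge (a point): free lower edge of the cradle's red lip (cradle x=+62, z=25 mm). The lip, 8 mm thick, overhangs 16 mm from the end wall, 17 mm above the cradle floor; the seated tongue is 8 to 16 mm under it
- sill_edge (a point): top inner edge of the cradle's heel sill (cradle x=-80, z=20 mm); the sill is 10 mm thick, 60 wide, 12 above the cradle floor
- rack: blue steel rack fixed to the bench, no floor, 104 x 158 mm, roof underside 56 and top 59 mm above the bench; origin under its middle, open face to -x at x=-50 mm, back wall at x=+50; two bays centred on y=+-45 mm, each 60 wide inside. The roof covers the carriers' pull grips; a carrier must come out about 90 mm to be clear of it
- cracked_a: cracked grey fuse carrier in the other rack bay, same shape as the yellow one (origin at the centre of its underside, +x towards the toe); leave alone
- cracked_b: cracked grey fuse carrier, same shape and mass, lying seated in the test cradle at the start, toe under the lip; it goes in the scrap bin
- scrap_bin: open sheet-steel scrap bin, 200 x 200 mm outside, 100 high, 3 mm walls, on a bracket that keeps it 12 mm above the bench. Origin at the middle of its lower front edge, on its tilt hinge; +x runs back across its floor, +y along the hinge, z up out of it. It leans forward (towards -x) by 0 to 0.12 rad, held by a stiff hinge; red handle at its back, 22 mm out
- lens: green glass lens, 60 mm diameter, 31 high, origin under its centre; leave alone
- end_cap: nickel end cap, 52 mm diameter, 40 high, origin under its centre; leave alone
- spring_clip: steel spring clip, 80 x 24 x 38 mm, long along its x, origin under its centre; leave alone
- post: fixed upright test-lead post, 200 mm high, foot 70 mm diameter, rod 14 mm, red top 24 mm; an obstacle; origin under its centre
There are look-alikes about, which are no part of the job. Leave any blue or purple look-alike of the cracked_b alone.

How it is judged (in metres and radians):
On the way, in this order (a step that is already met when the one before it is completed fails the run):
1. the cracked carrier from the cradle lies in the scrap bin, let go (x of cracked_b in the frame of scrap_bin between 0 and 0.2 m and y of cracked_b in the frame of scrap_bin between -0.1 and 0.1 m and z of cracked_b in the frame of scrap_bin between -0.01 and 0.08 m and contact force between cracked_b and the fingers below 0.05 N), for 0.2 s.
2. the yellow carrier is drawn out at least 50 mm and lies on the bench, let go (distance of carrier_grip from where it was at the start of the episode above 0.05 m and height (world z) of carrier below 0.012 m and angle between carrier's own z axis and vertical below 0.1 rad and contact force between carrier and the fingers below 0.05 N and linear speed of carrier below 0.02 m/s), for 0.1 s.
3. its tongue is under the lip while the heel is raised (x of carrier_toe in the frame of cradle between 0.063 and 0.08 m and z of carrier_toe in the frame of cradle between 0 and 0.025 m and y of carrier_toe in the frame of cradle between -0.009 and 0.009 m and angle between carrier's own z axis and vertical above 0.08 rad), for 0.05 s.
At the end, for the whole second after the job is handed in: Yellow carrier at rest, flat (0.03 rad; heel edge within 2.5 mm of the cradle floor), toe front past x=63 mm under the lip, heel inside the sill, aligned to 0.1 rad; cracked_b at rest inside the scrap bin; cracked_a, lens, end cap and clip within 20 mm of their starts (x of cracked_b in the frame of scrap_bin between 0 and 0.2 m and y of cracked_b in the frame of scrap_bin between -0.1 and 0.1 m and z of cracked_b in the frame of scrap_bin between -0.01 and 0.08 m and linear speed of cracked_b below 0.02 m/s and x of carrier_toe in the frame of cradle between 0.063 and 0.08 m and z of carrier_toe in the frame of cradle between 0 and 0.025 m and y of carrier_toe in the frame of cradle between -0.009 and 0.009 m and z of carrier_toe in the frame of cradle below 0.016 m and z of carrier_heel in the frame of cradle below 0.0105 m and x of carrier_heel in the frame of cradle above -0.082 m and angle between carrier's own z axis and vertical below 0.03 rad and angle between the x axis of carrier and the x axis of cradle, either way round below 0.1 rad and linear speed of carrier below 0.01 m/s and distance of each of cracked_a, lens, end_cap, spring_clip from where it was at the start of the episode below 0.02 m); the robot touches nothing.
It fails at once if a bystander is shoved more than 20 mm (distance of any of cracked_a, lens, end_cap, spring_clip from where it was at the start of the episode above 0.02 m).
It fails at once if the heel drops instead of being lowered (hooked carrier turning faster than 3 rad/s) (x of carrier_toe in the frame of cradle between 0.063 and 0.08 m and z of carrier_toe in the frame of cradle between 0 and 0.025 m and y of carrier_toe in the frame of cradle between -0.009 and 0.009 m and angular speed of carrier above 3 rad/s).
It also fails if it takes over 72 s, if anything falls off the work surface, if the arm or the gripper's body presses on something with over 40 N, if the wrist force passes 120 N, or if a joint passes its speed limit or range.

## Working session

There is one attempt and no reset: what is moved stays moved. The work goes in short steps, Python scripts to look and compute and a shell command to move; the robot and the scene stay as the last step left them, time stands still between calls to the robot, and variables do not carry over. Pictures are saved under pics/ and viewed, at most 10 in all, crops included, and the job is handed in when it is done.

```bash
mkdir -p pics; python3 - <<'E'
from rig import manip
import cv2,json
for n in ["scene","side"]:
    im=manip.snapshot(n); cv2.imwrite(f"pics/{n}0.png",im[:,:,::-1])
a=[cv2.imread(f"pics/{n}0.png") for n in ["scene","side"]]
for n,i in zip("ab",a): cv2.imwrite(f"pics/big_{n}.png",cv2.resize(i,(800,600),interpolation=cv2.INTER_CUBIC))
for n in ["scene","side","wrist"]: print(n,manip.camera_info(n))
print(manip.tcp_to_grasp, manip.get_obs())
E
```

```text
scene {'K': array([[384.91550995,   0.        , 249.89923603],
       [  0.        , 384.91550995, 185.60493817],
       [  0.        ,   0.        ,   1.        ]]), 'rvec': array([ 2.01591636,  0.96150014, -0.49420379]), 'tvec': array([-0.27843574, -0.20780929,  1.44519155])}
side {'K': array([[456.24976366,   0.        , 256.68450855],
       [  0.        , 456.24976366, 190.18701465],
       [  0.        ,   0.        ,   1.        ]]), 'rvec': array([ 2.03621616, -0.85101088,  0.44767891]), 'tvec': array([-0.34452532,  0.23593864,  1.39979541])}
wrist {'K': array([[325.79312506,   0.        , 252.79593227],
       [  0.        , 325.79312506, 189.08131395],
       [  0.        ,   0.        ,   1.        ]]), 'T_tool_cam': array([[ 4.61369231e-04, -9.60201023e-01, -2.79309473e-01,
         8.15855590e-02],
       [ 9.99999867e-01,  5.07423879e-04, -9.25846079e-05,
         6.56489736e-04],
       [ 2.30628131e-04, -2.79309393e-01,  9.60201130e-01,
        -1.78561869e-01],
       [ 0.00000000e+00,  0.00000000e+00,  0.00000000e+00,
         1.00000000e+00]])}
0.0188 {'time': 0.1, 'joints': array([-8.38223303e+01,  1.58423186e+01,  8.62839743e+01, -6.60649029e-04,
        7.79651349e+01, -6.93377786e+00]), 'qvel': array([ 0.00496837, -0.04756405, -0.18178422, -0.07411703, -0.02904599,
        0.02081742]), 'effort': array([ 1.61437092e-03, -4.05454516e+01, -2.37779367e+01,  7.02324277e-02,
        2.98930099e-02, -5.09826566e-05]), 'position': array([ 0.13036318, -0.55951589,  0.20473576]), 'tool_rot': array([-1.79909163e+02, -1.03961657e-02,  1.31115776e+01]), 'ft_force': array([ 0.18415831, -0.95234436,  0.4673598 ]), 'ft_torque': array([-0.01632333,  0.02446142, -0.02118608]), 'grip_force': 0.0, 'grip_width': 0.09445325348764193}
```

View pics/big_a.png

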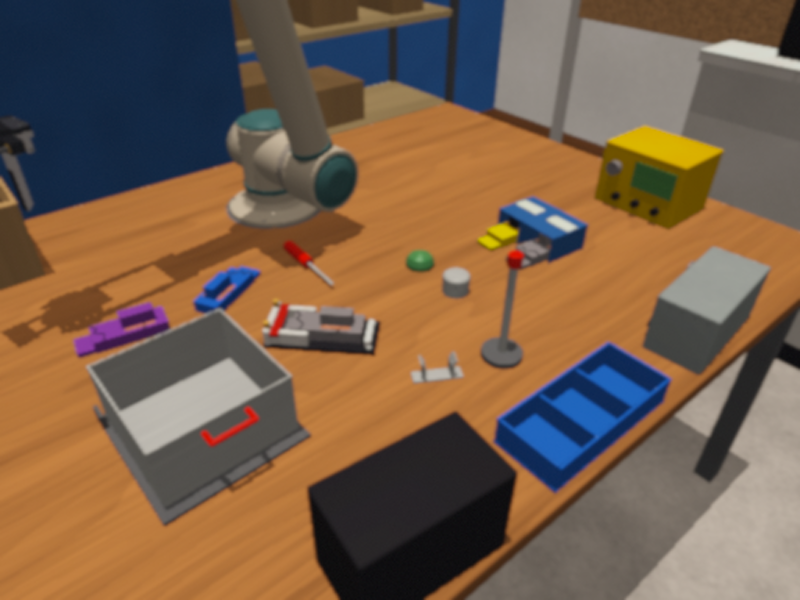

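View pics/big_b.png

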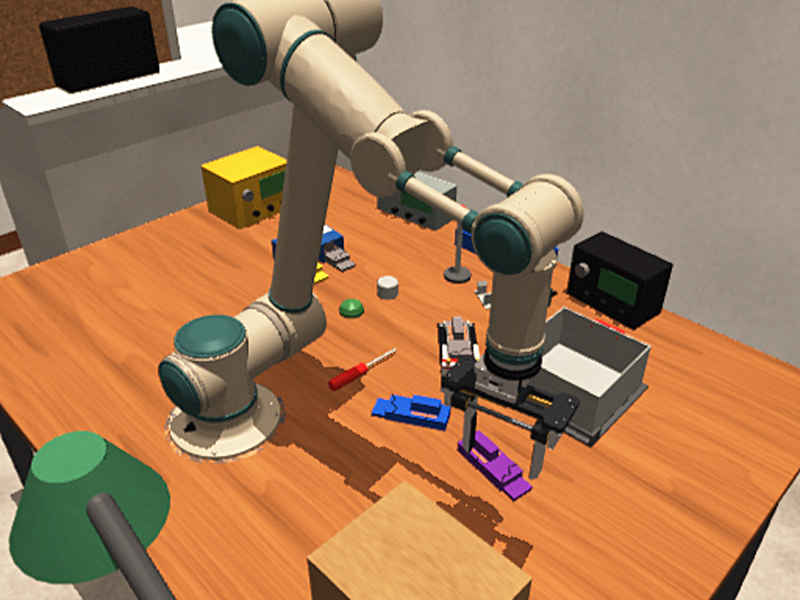

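The scene shows the possible targets (800x600 px). Grey in the cradle is at (330,322) and is the one I want, cracked_b. Grey in the rack is at (538,248), the blue look-alike at (228,288) and the purple look-alike at (122,328). The yellow carrier is at (498,236) in the rack. The red lip of the cradle is at (277,320), the bin at (195,400) and the post at (505,350). The side view confirms this layout. Next I work out rough positions.

```bash
cat > h.py <<'E'
import numpy as np, cv2
from rig import manip
from scipy.spatial.transform import Rotation as R
def cam(name, obs=None):
    c=manip.camera_info(name); K=c["K"]
    if name!="wrist":
        Rm=cv2.Rodrigues(np.array(c["rvec"]))[0]; return K,Rm,np.array(c["tvec"]).ravel()
    T=np.eye(4); T[:3,:3]=R.from_euler("xyz",obs["tool_rot"],degrees=True).as_matrix(); T[:3,3]=obs["position"]
    W=np.linalg.inv(T@c["T_tool_cam"]); return K,W[:3,:3],W[:3,3]
def ray(C,uv,z):
    K,Rm,t=C; d=Rm.T@np.linalg.inv(K)@[uv[0],uv[1],1]; o=-Rm.T@t
    return o+d*(z-o[2])/d[2]
def proj(C,P):
    K,Rm,t=C; p=K@(Rm@np.asarray(P,float).T+t[:,None]); return (p[:2]/p[2]).T
E
python3 - <<'E'
from h import *
C=cam("scene")
for n,u,v,z in [("lip near mid",283,306,.033),("lip far",274,334,.033),("sill top",374,322,.02),("sill bot",367,348,.02),("gripB",337,316,.056),("yellow toe L",481,243,.01),("toe R",492,249,.01),
 ("rack top L",500,205,.059),("rack back L",530,199,.059),("rack R back",585,232,.059),("rack R front",556,250,.059),("lens",420,266,.0),("cap",456,292,0),("clip",437,375,0),("post",502,352,0),("postbase?",516,260,.2),
 ("bin A left",92,370,.112),("bin B back top",218,312,.112),("bin C right",293,377,.112),("bin D",168,470,.112),("purple",122,330,.012),("blue",228,288,.012)]:
    print(n,np.round(ray(C,(u*.64,v*.64),z),3))
E
```

```text
lip near mid [ 0.408 -0.216  0.033]
lip far [ 0.466 -0.267  0.033]
sill top [ 0.532 -0.109  0.02 ]
sill bot [ 0.578 -0.16   0.02 ]
gripB [ 0.517 -0.175  0.056]
yellow toe L [0.451 0.24  0.01 ]
toe R [0.483 0.24  0.01 ]
rack top L [0.419 0.326 0.059]
rack back L [0.442 0.4   0.059]
rack R back [0.608 0.373 0.059]
rack R front [0.615 0.271 0.059]
lens [0.426 0.09  0.   ]
cap [0.537 0.084 0.   ]
clip [ 0.683 -0.099  0.   ]
post [0.71  0.023 0.   ]
postbase? [0.728 0.002 0.2  ]
bin A left [ 0.468 -0.537  0.112]
bin B back top [ 0.456 -0.349  0.112]
bin C right [ 0.649 -0.335  0.112]
bin D [ 0.69  -0.523  0.112]
purple [ 0.268 -0.454  0.012]
blue [ 0.268 -0.255  0.012]
```

```bash
python3 -m creep '{"delta_pos":[[28,25,10],[28,25,10],[28,25,10],[28,25,10],[28,25,10],[28,25,10],[28,25,10],[28,25,6],[28,25,6],[28,25,6],[28,25,0],[28,25,0]],"dr":[[0,0,2.5],[0,0,2.5],[0,0,2.5],[0,0,2.5],[0,0,2.5],[0,0,2.5],[0,0,2.5],[0,0,2.5],[0,0,2.5],[0,0,2.5],[0,0,2],[0,0,2]],"hand":[94,94,94,94,94,94,94,94,94,94,94,94]}'
cat > look.py <<'E'
import sys,json
from h import *
n=sys.argv[1]; o=manip.get_obs(); im=manip.snapshot("wrist")[:,:,::-1]
cv2.imwrite(f"pics/{n}.png",im); cv2.imwrite(f"pics/{n}_b.png",cv2.resize(im,(800,600),interpolation=cv2.INTER_CUBIC))
json.dump({k:list(map(float,o[k])) for k in("position","tool_rot")},open(f"{n}.json","w"))
print({k:np.round(o[k],4) for k in("time","position","tool_rot")})
E
python3 -m creep '{"delta_pos":[[0,0,0],[0,0,0],[0,0,0]],"dr":[[0,0,0],[0,0,0],[0,0,0]],"hand":[94,94,94]}'; python3 look.py w1
```

```text
time: 1.1
position: [0.4675, -0.2585, 0.2937]
tool_rot: [180.0, 0.0, 42.2]
ft_force: [0.7, 0.2, 0.3]
grip_width: 0.0936
grip_force: 0.0
time: 1.35
position: [0.4659, -0.2602, 0.293]
tool_rot: [-179.9, 0.1, 42.1]
ft_force: [0.4, -0.1, 0.2]
grip_width: 0.0937
grip_force: 0.0
{'time': np.float64(1.35), 'position': array([ 0.4659, -0.2602,  0.293 ]), 'tool_rot': array([-1.799482e+02,  7.160000e-02,  4.212580e+01])}
```

View pics/w1_b.png

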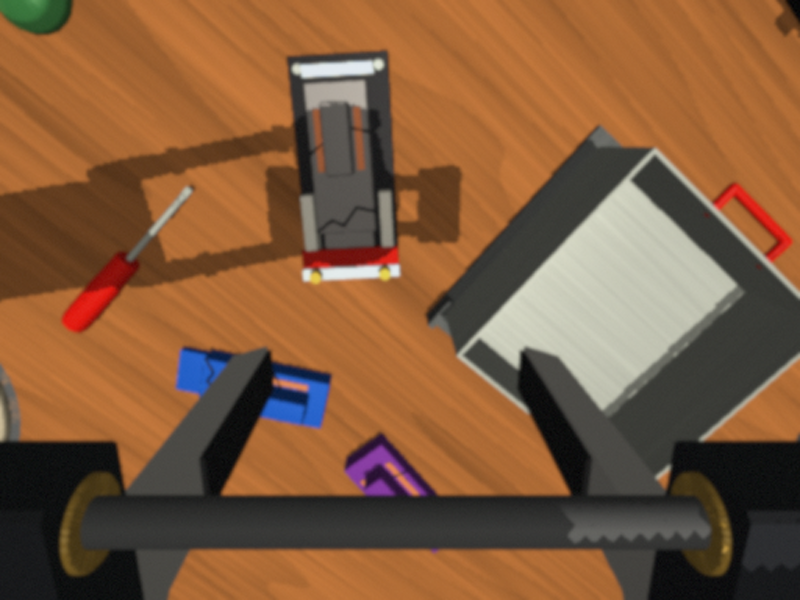

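The wrist view shows cracked_b, grey with cracks, in the cradle at (340,160). The red lip is at (350,257) and the sill at (338,70). The bin interior is at (610,290) with its handle at (755,220). Blue and purple look-alikes are at (250,385) and (390,465). Now a close crop to check the choice and measure.

```bash
python3 - <<'E'
import cv2
im=cv2.imread("pics/w1.png")[22:192,160:285]
cv2.imwrite("pics/c1.png",cv2.resize(im,None,fx=3.5,fy=3.5,interpolation=cv2.INTER_CUBIC))
E
```

```text
(no output)
```

View pics/c1.png

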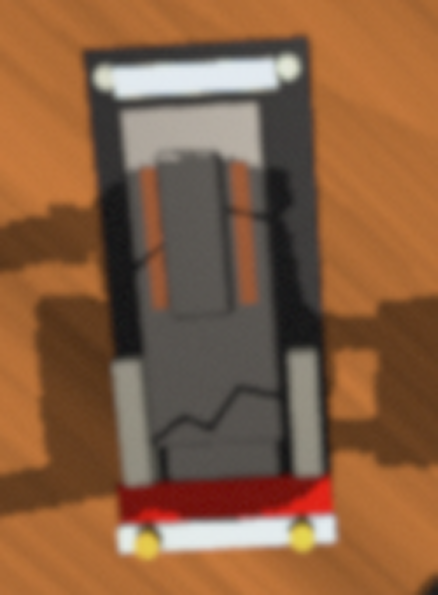

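```bash
cat > fit.py <<'E'
from h import *
import json
from scipy.optimize import least_squares
def C_of(n):
    o=json.load(open(n+".json")); return cam("wrist",o)
def fit(C,px,P,x0,z=0.):
    px=np.array(px,float);P=np.array(P,float)/1e3
    def f(p):
        c,s=np.cos(p[2]),np.sin(p[2]); W=np.c_[p[0]+c*P[:,0]-s*P[:,1],p[1]+s*P[:,0]+c*P[:,1],P[:,2]+z]
        return (proj(C,W)-px).ravel()
    r=least_squares(f,x0,loss="soft_l1"); print(np.round(r.x[:2],4),np.degrees(r.x[2]).round(2),"rms",np.sqrt((r.fun**2).mean()).round(2)); print(r.fun.reshape(-1,2).round(1).tolist()); return r.x
E
python3 - <<'E'
from fit import *
C=C_of("w1")
q=lambda L:[(160+x/3.5,22+y/3.5) for x,y in L]
fit(C,q([(84,50),(308,38),(115,100),(279,88),(112,360),(138,357),(288,350),(317,348)]),[(-95,-42.5,8),(-95,42.5,8),(-80,-30,20),(-80,30,20),(15,-38.5,32),(15,-28.5,32),(15,28.5,32),(15,38.5,32)],[.495,-.19,-2.4])
fit(C,q([(120,112),(258,103),(158,152),(220,150),(170,318),(232,312)]),[(-75,-25,24),(-75,25,24),(-58,-11,48),(-58,11,48),(-2,-11,48),(-2,11,48)],[.495,-.19,-2.4],.008)
# bin rim corners (z~.112)
for n,u,v in [("front-left",655,152),("fl",460,355),("back",800,295)]: print(n,ray(C,(u*.64,v*.64),.112).round(3))
E
```

```text
[ 0.4812 -0.1888] -134.88 rms 0.85
[[-0.3, 1.4], [0.7, 1.1], [-0.1, -2.2], [-0.3, -1.5], [0.2, -0.2], [0.2, 0.3], [0.2, -0.0], [-0.5, 0.2]]
[ 0.4788 -0.1899] -134.48 rms 0.59
[[0.2, -0.6], [0.6, -0.5], [-0.9, 0.1], [-0.3, -0.4], [0.2, 0.6], [0.1, 1.3]]
front-left [ 0.643 -0.339  0.112]
fl [ 0.447 -0.345  0.112]
back [ 0.649 -0.497  0.112]
```

```bash
python3 -m creep '{"delta_pos":[[11.4,30.5,-25],[11.4,30.5,-25],[11.3,30.6,-25],[0,0,-36],[0,0,-36],[0,0,-36],[0,0,-36],[0,0,-22],[0,0,-10],[0,0,0],[0,0,0]],"dr":[[0,0,1.1],[0,0,1.1],[0,0,1.1],[0,0,0],[0,0,0],[0,0,0],[0,0,0],[0,0,0],[0,0,0],[0,0,0],[0,0,0]],"hand":[60,60,60,60,60,60,60,60,60,60,60]}'; python3 look.py w2
```

```text
time: 2.32
position: [0.5006, -0.1697, 0.043]
tool_rot: [180.0, -0.0, 45.3]
ft_force: [0.4, -0.0, 0.3]
grip_width: 0.0601
grip_force: 0.0
{'time': np.float64(2.3167), 'position': array([ 0.5006, -0.1697,  0.043 ]), 'tool_rot': array([ 1.799569e+02, -4.200000e-03,  4.530810e+01])}
```

View pics/w2.png

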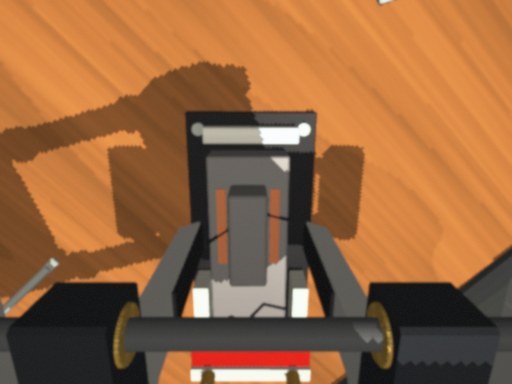

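The grip at (248,235) sits centred between the fingers and square to them. I lower the last 8 mm and close.

```bash
python3 -m creep '{"delta_pos":[[0,0,-5],[0,0,-3],[0,0,0],[0,0,0],[0,0,0],[0,0,0],[0,0,0],[0,0,0]],"dr":[[0,0,0],[0,0,0],[0,0,0],[0,0,0],[0,0,0],[0,0,0],[0,0,0],[0,0,0]],"hand":[60,60,60,15,15,15,15,15]}'
```

```text
time: 3.03
position: [0.5006, -0.1684, 0.0346]
tool_rot: [180.0, -0.0, 45.4]
ft_force: [-0.0, 0.1, -0.1]
grip_width: 0.03
grip_force: 0.0
```

```bash
python3 -m creep '{"delta_pos":[[0,0,0],[0,0,0],[-0.5,-0.5,4.5],[-0.5,-0.5,4.5],[-0.5,-0.5,4.5],[-0.5,-0.5,4.5],[6,6,1],[6,6,1],[6,6,1],[0,0,0],[0,0,0]],"dr":[[0,0,0],[0,0,0],[1.77,-1.76,0],[1.77,-1.76,0],[1.77,-1.76,0],[1.77,-1.76,0],[0,0,0],[0,0,0],[0,0,0],[0,0,0],[0,0,0]],"hand":[15,15,15,15,15,15,15,15,15,15,15]}'; python3 look.py w3
```

```text
time: 3.95
position: [0.5171, -0.1514, 0.0552]
tool_rot: [180.0, -10.0, 45.6]
ft_force: [-0.1, -0.7, -2.6]
grip_width: 0.0216
grip_force: 30.0
{'time': np.float64(3.95), 'position': array([ 0.5171, -0.1514,  0.0552]), 'tool_rot': array([179.958 ,  -9.9515,  45.5648])}
```

View pics/w3.png

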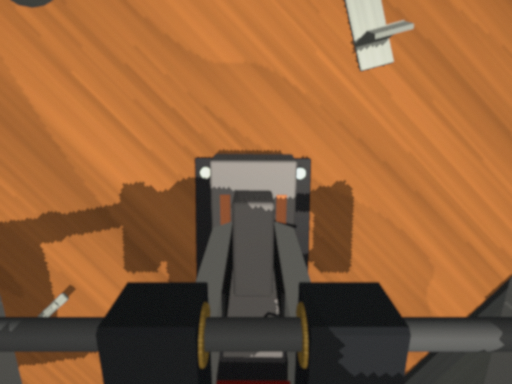

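```bash
python3 -m creep '{"delta_pos":[[0,0,30],[0,0,41],[0,0,41],[0,0,41],[0,0,10],[0,0,0]],"dr":[[0,0,0],[-1.77,1.76,0],[-1.77,1.76,0],[-1.77,1.76,0],[-1.77,1.76,0],[0,0,0]],"hand":[15,15,15,15,15,15]}'
python3 -m creep '{"delta_pos":[[5,-25,0],[5,-25,0],[5,-25,0],[5,-25,0],[5,-25,0],[5,-25,0],[5,-25,0],[5,-25,0],[5,-25,0],[5,-25,0],[5,-25,0],[5,-16,0]],"dr":[[0,0,-3.8],[0,0,-3.8],[0,0,-3.8],[0,0,-3.8],[0,0,-3.8],[0,0,-3.8],[0,0,-3.8],[0,0,-3.8],[0,0,-3.8],[0,0,-3.8],[0,0,-3.8],[0,0,-3]],"hand":[15,15,15,15,15,15,15,15,15,15,15,15]}'; python3 look.py w4; python3 - <<'E'
from h import *
a=cv2.imread("pics/w4.png"); s=manip.snapshot("scene")[:,:,::-1][150:350,20:280]
b=cv2.resize(s,(499,384)); cv2.imwrite("pics/m4.png",cv2.resize(np.hstack([a,b]),(800,304)))
E
```

```text
time: 4.5
position: [0.5201, -0.1521, 0.2227]
tool_rot: [179.5, -0.2, 45.6]
ft_force: [0.3, 0.3, -2.9]
grip_width: 0.022
grip_force: 30.0
time: 5.5
position: [0.5752, -0.4456, 0.2147]
tool_rot: [-179.9, 0.2, 0.4]
ft_force: [1.0, -0.2, -3.3]
grip_width: 0.022
grip_force: 30.0
{'time': np.float64(5.5), 'position': array([ 0.5752, -0.4456,  0.2147]), 'tool_rot': array([-179.8532,    0.1908,    0.364 ])}
```

View pics/m4.png

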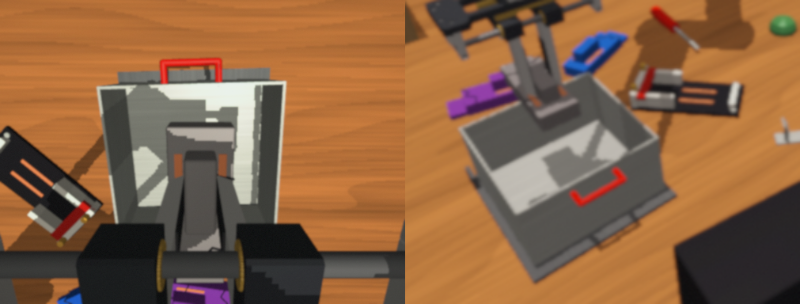

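The grey carrier is held over the middle of the bin, and the cradle is now empty. I lower it in.

```bash
python3 -m creep '{"delta_pos":[[0,0,-35],[0,0,-35],[0,0,-35],[0,0,-25],[0,0,-10],[0,0,0],[0,0,0]],"dr":[[0,0,0],[0,0,0],[0,0,0],[0,0,0],[0,0,0],[0,0,0],[0,0,0]],"hand":[15,15,15,15,15,15,15]}';python3 -m creep '{"delta_pos":[[0,0,-5],[0,0,-5],[0,0,-5],[0,0,-3]],"dr":[[0,0,0],[0,0,0],[0,0,0],[0,0,0]],"hand":[15,15,15,15]}'
```

```text
time: 6.18
position: [0.5764, -0.4429, 0.0783]
tool_rot: [-179.9, 0.0, 0.6]
ft_force: [-0.4, -0.1, -2.0]
grip_width: 0.0216
grip_force: 30.0
time: 6.52
position: [0.5767, -0.4435, 0.0608]
tool_rot: [180.0, -0.0, 0.6]
ft_force: [0.3, -0.3, -3.2]
grip_width: 0.0217
grip_force: 30.0
```

```bash
python3 -m creep '{"delta_pos":[[0,0,-4],[0,0,-3],[0,0,-2],[0,0,0],[0,0,0]],"dr":[[0,0,0],[0,0,0],[0,0,0],[0,0,0],[0,0,0]],"hand":[15,15,15,15,15]}';python3 -m creep '{"delta_pos":[[0,0,0],[0,0,0],[0,0,0],[0,0,0],[0,0,0],[0,0,30],[0,0,40],[0,0,40],[0,0,40],[0,0,40],[0,0,10]],"dr":[[0,0,0],[0,0,0],[0,0,0],[0,0,0],[0,0,0],[0,0,0],[0,0,0],[0,0,0],[0,0,0],[0,0,0],[0,0,0]],"hand":[45,60,60,60,60,60,60,60,60,60,60]}'; python3 look.py w5; python3 - <<'E'
from h import *
from scipy import ndimage
im=cv2.imread("pics/w5.png"); print(im.shape)
E
```

```text
time: 6.93
position: [0.5765, -0.4434, 0.0513]
tool_rot: [-180.0, 0.0, 0.6]
ft_force: [-0.3, 0.7, -3.3]
grip_width: 0.0217
grip_force: 30.0
time: 7.85
position: [0.5786, -0.4454, 0.2602]
tool_rot: [179.5, -0.5, 0.6]
ft_force: [0.7, -0.9, 1.3]
grip_width: 0.0598
grip_force: 0.0
{'time': np.float64(7.85), 'position': array([ 0.5786, -0.4454,  0.2602]), 'tool_rot': array([179.4681,  -0.5498,   0.6165])}
(384, 512, 3)
```

```bash
python3 -m creep '{"delta_pos":[[-8,34,2],[-8,34,2],[-8,34,2],[-8,34,2],[-8,34,2],[-8,34,0],[-8,34,0],[-8,34,0],[-8,34,0],[-8,34,0],[-8,34,0],[-8,34,0]],"dr":[[0,0,4],[0,0,4],[0,0,4],[0,0,4],[0,0,4],[0,0,4],[0,0,4],[0,0,4],[0,0,4],[0,0,4],[0,0,4],[0,0,4]],"hand":[70,70,70,70,70,70,70,70,70,70,70,70]}'
python3 -m creep '{"delta_pos":[[-7,34,0],[-7,34,0],[-7,34,0],[-7,34,0],[-7,34,0],[-7,34,0],[0,0,0],[0,0,0],[0,0,0]],"dr":[[0,0,4],[0,0,4],[0,0,4],[0,0,4],[0,0,4],[0,0,4],[0,0,1.5],[0,0,0],[0,0,0]],"hand":[70,70,70,70,70,70,70,70,70]}'
python3 look.py w6
python3 - <<'E'
from h import *
a=cv2.imread("pics/w6.png"); s=manip.snapshot("scene")[:,:,::-1][190:330,50:200]
b=cv2.resize(s,(240,224),interpolation=cv2.INTER_CUBIC); m=cv2.resize(a,(800,600),interpolation=cv2.INTER_CUBIC); m[-224:,-240:]=b; cv2.imwrite("pics/m6.png",m)
E
```

```text
time: 8.9
position: [0.4788, -0.0338, 0.2598]
tool_rot: [-179.9, 0.1, 48.8]
ft_force: [1.0, 0.2, 0.2]
grip_width: 0.0702
grip_force: 0.0
time: 9.65
position: [0.4377, 0.1685, 0.2603]
tool_rot: [-179.9, 0.1, 74.1]
ft_force: [-0.7, -0.2, 0.5]
grip_width: 0.0697
grip_force: 0.0
{'time': np.float64(9.65), 'position': array([0.4377, 0.1685, 0.2603]), 'tool_rot': array([-1.799073e+02,  9.230000e-02,  7.412190e+01])}
```

View pics/m6.png

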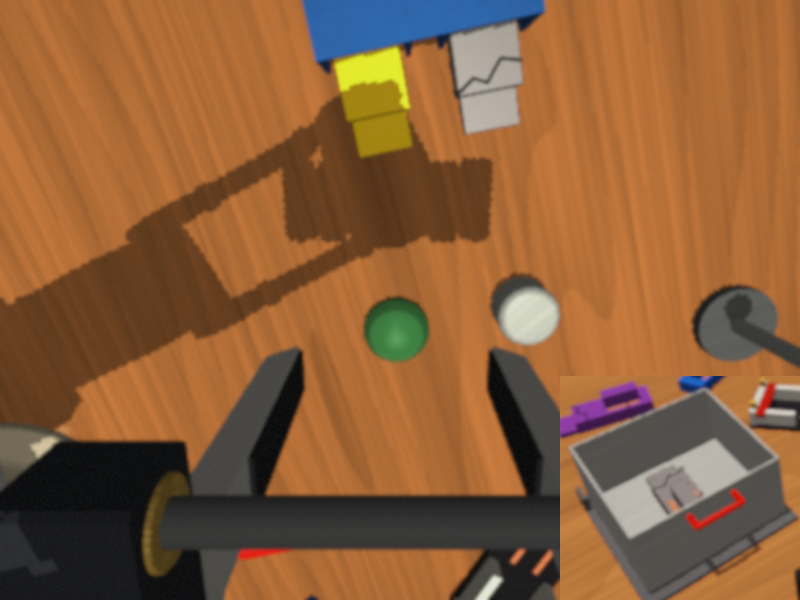

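The view shows the yellow carrier with its toe front at (361,157)-(413,148) and its body front edge at (346,121)-(409,111). The grey cracked_a beside it has its toe at (493,130). The lens at (396,328) and the end cap at (526,310) lie ahead of the toes. The inset confirms cracked_b is lying in the bin.

```bash
python3 - <<'E'
from fit import *
C=C_of("w6"); s=.64
q=lambda L:[(x*s,y*s) for x,y in L]
P=[(75,-22,10),(75,22,10),(47,-25,24),(47,25,24)]
y=fit(C,q([(361,157),(413,148),(346,121),(409,111)]),P,[.48,.32,-1.8])
a=fit(C,q([(468,134),(520,124),(459,98),(519,87)]),P,[.56,.3,-1.8])
print("rack front",ray(C,(319*s,62*s),.059),ray(C,(543*s,11*s),.059))
M=np.array([[np.cos(y[2]),np.sin(y[2])],[-np.sin(y[2]),np.cos(y[2])]])
lens=ray(C,(396*s,326*s),.015); cap=ray(C,(529*s,316*s),.04); 
for n,p in [("lens",lens),("cap",cap),("post",ray(C,(737*s,322*s),0))]: print(n,p.round(3),"in carrier frame",(M@(p[:2]-y[:2])*1e3).round(0))
print((M@(a[:2]-y[:2])*1e3).round(1))
print("toe dir",M[0],"left",M[1])
E
```

```text
[0.4588 0.3188] -95.88 rms 0.75
[[-1.4, 0.4], [-0.5, -0.1], [0.5, 0.4], [1.1, -0.8]]
[0.5451 0.3123] -94.89 rms 1.39
[[-1.5, 0.9], [0.1, 0.3], [-0.3, 0.0], [3.1, -1.6]]
rack front [0.42500287 0.31443533 0.059     ] [0.57869913 0.30326862 0.059     ]
lens [0.419 0.1   0.015] in carrier frame [221. -17.]
cap [0.53  0.087 0.04 ] in carrier frame [223.  94.]
post [0.717 0.014 0.   ] in carrier frame [277. 289.]
[-2.4 86.5]
toe dir [-0.10248846 -0.99473419] left [ 0.99473419 -0.10248846]
```

```bash
python3 -m creep '{"delta_pos":[[4.4,28.6,-25],[4.4,28.6,-25],[4.3,28.6,-25],[4.3,28.7,-25],[0,0,-38],[0,0,-38],[0,0,-30],[0,0,-20],[0,0,-10],[0,0,0],[0,0,0]],"dr":[[0,0,2.6],[0,0,2.6],[0,0,2.6],[0,0,2.7],[0,0,0],[0,0,0],[0,0,0],[0,0,0],[0,0,0],[0,0,0],[0,0,0]],"hand":[70,70,70,70,70,70,70,70,70,70,70]}'; python3 look.py w7
```

```text
time: 10.67
position: [0.4567, 0.2825, 0.0257]
tool_rot: [180.0, -0.0, 84.5]
ft_force: [-1.1, -0.3, -0.5]
grip_width: 0.0701
grip_force: 0.0
{'time': np.float64(10.6667), 'position': array([0.4567, 0.2825, 0.0257]), 'tool_rot': array([ 1.799837e+02, -1.500000e-03,  8.451410e+01])}
```

View pics/w7.png

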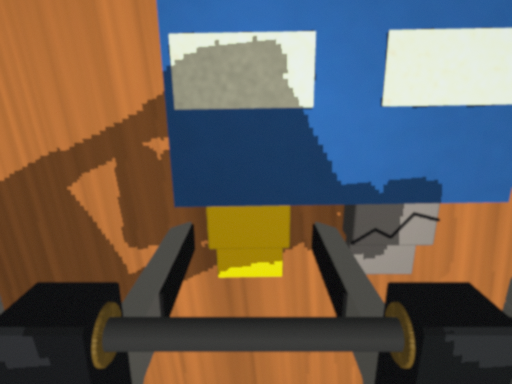

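The yellow body at (249,228) lies between the fingers, square to them, with cracked_a well clear on the right. I lower, close, and pull 95 mm.

```bash
python3 -m creep '{"delta_pos":[[0,0,-12],[0,0,-7],[0,0,-2.5],[0,0,0],[0,0,0],[0,0,0],[0,0,0],[0,0,0],[0,0,0]],"dr":[[0,0,0],[0,0,0],[0,0,0],[0,0,0],[0,0,0],[0,0,0],[0,0,0],[0,0,0],[0,0,0]],"hand":[70,70,70,70,45,45,45,45,45]}'
```

```text
time: 11.47
position: [0.4554, 0.2831, 0.0044]
tool_rot: [-180.0, 0.0, 84.6]
ft_force: [-1.5, 0.3, 3.6]
grip_width: 0.05
grip_force: 29.9
```

```bash
python3 -m creep '{"delta_pos":[[-0.5,-6,0.3],[-1,-12,0.2],[-1,-12,0],[-1,-12,0],[-1,-12,0],[-1,-12,0],[-1,-12,0],[-1,-12,0],[-0.5,-5,0],[0,0,-0.5],[0,0,0]],"dr":[[0,0,0],[0,0,0],[0,0,0],[0,0,0],[0,0,0],[0,0,0],[0,0,0],[0,0,0],[0,0,0],[0,0,0],[0,0,0]],"hand":[45,45,45,45,45,45,45,45,45,45,45]}'; python3 -m creep '{"delta_pos":[[0,0,0],[0,0,0],[0,0,0],[0,0,0],[0,0,0],[0,0,20],[0,0,40],[0,0,40],[0,0,30],[0,0,0],[0,0,0]],"dr":[[0,0,0],[0,0,0],[0,0,0],[0,0,0],[0,0,0],[0,0,0],[0,0,0],[0,0,0],[0,0,0],[0,0,0],[0,0,0]],"hand":[62,70,70,70,70,70,70,70,70,70,70]}';python3 look.py w8
```

```text
time: 12.38
position: [0.4475, 0.1861, 0.0044]
tool_rot: [-180.0, 0.2, 84.6]
ft_force: [-1.4, -4.9, 6.0]
grip_width: 0.0497
grip_force: 29.9
time: 13.3
position: [0.4492, 0.1886, 0.1357]
tool_rot: [179.7, -0.1, 84.6]
ft_force: [-0.4, 0.2, -0.6]
grip_width: 0.0701
grip_force: 0.0
{'time': np.float64(13.3), 'position': array([0.4492, 0.1886, 0.1357]), 'tool_rot': array([ 1.79747e+02, -9.33000e-02,  8.46271e+01])}
```

View pics/w8.png

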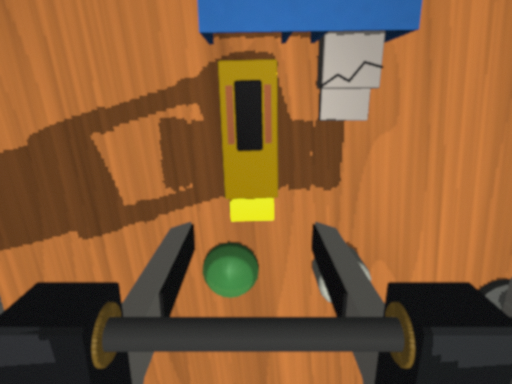

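The yellow carrier lies drawn out, with its heel edge at (219-277,60), grip top (235-262, 80-150) and tongue front (231-274,220). It is clear of the roof edge, and the lens at (231,270) is untouched. From here I measure by code.

```bash
python3 - <<'E'
from fit import *
C=C_of("w8")
y=fit(C,[(219,60),(277,59),(235,80),(262,80),(237,151),(263,150),(231,221),(274,220)],[(-75,-25,24),(-75,25,24),(-58,-11,48),(-58,11,48),(-2,-11,48),(-2,11,48),(75,-22,10),(75,22,10)],[.45,.22,-1.7])
t=np.array([np.cos(y[2]),np.sin(y[2])]); print("grip",y[:2]-.03*t)
# cradle from w1 w/o sill, then w1 red lip
C=C_of("w1"); q=lambda L:[(160+x/3.5,22+y/3.5) for x,y in L]
P=[(-95,-42.5,8),(-95,42.5,8),(15,-38.5,32),(15,-28.5,32),(15,28.5,32),(15,38.5,32)]
c=fit(C,q([(84,50),(308,38),(112,360),(138,357),(288,350),(317,348)]),P,[.48,-.19,-2.35])
C2=C_of("w2"); c2=fit(C2,[(187,111),(315,111)],[(-95,-42.5,8),(-95,42.5,8)],c)
im=cv2.imread("pics/w1.png").astype(int); m=((im[...,2]>90)&(im[...,1]<45)&(im[...,0]<45)); m[:,:185]=0;m[:,265:]=0;m[:150]=0;m[190:]=0
n,l,st,ce=cv2.connectedComponentsWithStats(m.astype(np.uint8)); print(st,ce)
k=1+np.argmax(st[1:,4]); r=cv2.minAreaRect(np.argwhere(l==k)[:,::-1].astype(np.float32)); b=cv2.boxPoints(r); print(b)
cc,s=np.cos(c[2]),np.sin(c[2])
for p in b:
    w=ray(C,p,.033)[:2]-c[:2]; print((np.array([cc*w[0]+s*w[1],-s*w[0]+cc*w[1]])*1e3).round(1))
E
```

```text
[0.4509 0.2229] -93.99 rms 0.65
[[-1.0, -0.1], [1.1, -0.6], [-0.8, -0.3], [0.5, -1.0], [-0.1, 0.4], [0.6, 0.7], [-0.6, 0.7], [0.3, 0.6]]
grip [0.45303054 0.25279556]
[ 0.4812 -0.1883] -134.84 rms 0.5
[[-0.5, 1.0], [0.6, 0.7], [0.1, -0.6], [0.2, -0.2], [0.2, -0.4], [-0.6, -0.3]]
[ 0.483  -0.1863] -134.67 rms 1.83
[[-2.6, 0.1], [2.6, 0.1]]
[[     0      0    512    384 196027]
 [   193    157     61     14    581]] [[255.59487724 191.58239936]
 [223.48881239 163.69879518]]
[[192.89822 159.86198]
 [253.00003 156.99998]
 [253.5068  167.64253]
 [193.405   170.50453]]
[ 62.7 -42.2]
[63. 40.]
[77.9 39.9]
[ 77.6 -43.1]
```

```bash
python3 -m creep '{"delta_pos":[[1.3,21.4,-10],[1.3,21.4,-10],[1.2,21.4,-10],[0,0,-30],[0,0,-25],[0,0,-15],[0,0,-8.5],[0,0,0],[0,0,0]],"dr":[[0,0,0.7],[0,0,0.7],[0,0,0],[0,0,0],[0,0,0],[0,0,0],[0,0,0],[0,0,0],[0,0,0]],"hand":[60,60,60,60,60,60,60,60,60]}'; python3 -m creep '{"delta_pos":[[0,0,0],[0,0,0],[0,0,0],[0,0,0],[0,0,0],[0,0,0],[0,0,0],[0,0,0],[0,0,0]],"dr":[[0,0,0],[0,0,0],[0,0,0],[0,0,0],[0,0,0],[0,0,0],[0,0,0],[0,0,0],[0,0,0]],"hand":[40,15,15,15,15,15,15,15,15]}'
```

```text
time: 14.1
position: [0.451, 0.2519, 0.0245]
tool_rot: [-179.9, 0.1, 86.0]
ft_force: [-0.2, -0.0, 0.7]
grip_width: 0.06
grip_force: 0.0
time: 14.85
position: [0.452, 0.2523, 0.0259]
tool_rot: [180.0, -0.0, 86.0]
ft_force: [-0.5, -1.0, 3.5]
grip_width: 0.0219
grip_force: 30.0
```

```bash
python3 -m creep '{"delta_pos":[[0,-1,10],[0,-3,20],[0,-4,30],[0,0,40],[0,0,40],[0,0,20],[0,0,0]],"dr":[[0,0,0],[0,0,0],[0,0,0],[0,0,0],[0,0,0],[0,0,0],[0,0,0]],"hand":[15,15,15,15,15,15,15]}'
python3 -m creep '{"delta_pos":[[5,-33,0],[5,-33,0],[5,-33,0],[5,-33,0],[5,-33,0],[5,-33,0],[5,-33,0],[5,-33,0],[5,-33,0],[5,-33,0],[5,-33,0],[5,-33,0]],"dr":[[0,0,-3.4],[0,0,-3.4],[0,0,-3.4],[0,0,-3.4],[0,0,-3.4],[0,0,-3.4],[0,0,-3.4],[0,0,-3.4],[0,0,-3.4],[0,0,-3.4],[0,0,-3.4],[0,0,-3.4]],"hand":[15,15,15,15,15,15,15,15,15,15,15,15]}'
python3 -m creep '{"delta_pos":[[0,0,-10],[0,0,-10],[0,0,0],[0,0,0],[0,0,0]],"dr":[[0,0,0],[0,0,0],[0,0,0],[0,0,0],[0,0,0]],"hand":[15,15,15,15,15]}'
python3 look.py w9
python3 - <<'E'
from fit import *
im=cv2.imread("pics/w9.png").astype(int); h=cv2.cvtColor(im.astype(np.uint8),cv2.COLOR_BGR2HSV)
m=((h[...,0]>22)&(h[...,0]<35)&(h[...,1]>180)&(h[...,2]>70)).astype(np.uint8); m[280:]=0
n,l,st,ce=cv2.connectedComponentsWithStats(m); print(st[st[:,4]>60])
k=1+np.argmax(st[1:,4]); 
for v in range(st[k,1],st[k,1]+40,3):
    u=np.where(l[v]==k)[0]; print(v,u.min() if len(u) else None,u.max() if len(u) else None,end="; ")
# predicted heel top edge
import json
o=json.load(open("w9.json")); C=C_of("w9"); Rm=R.from_euler("xyz",o["tool_rot"],degrees=True).as_matrix()
for th in (-4,0,4,8):
    c,s=np.cos(np.radians(th)),np.sin(np.radians(th)); pts=[]
    for P in [(-75,-25,24),(-75,25,24)]:
        x,y,z=P[0]+29.4,P[1],P[2]-25.9; x,z=x*c+z*s,-x*s+z*c
        pts.append(np.array(o["position"])+Rm@np.array([-x,y,-z])/1e3)
    print(th,proj(C,pts).round(1).tolist())
E
```

```text
time: 15.43
position: [0.4546, 0.2454, 0.1908]
tool_rot: [179.5, -0.3, 86.0]
ft_force: [1.0, -0.6, -3.4]
grip_width: 0.0218
grip_force: 30.0
time: 16.43
position: [0.5101, -0.1527, 0.1831]
tool_rot: [-179.8, 0.1, 45.0]
ft_force: [0.9, 0.2, -1.7]
grip_width: 0.0215
grip_force: 30.0
time: 16.85
position: [0.5111, -0.1503, 0.1649]
tool_rot: [-179.9, 0.0, 45.3]
ft_force: [0.2, 0.4, -2.3]
grip_width: 0.0222
grip_force: 30.0
{'time': np.float64(16.85), 'position': array([ 0.5111, -0.1503,  0.1649]), 'tool_rot': array([-1.799086e+02,  1.650000e-02,  4.530730e+01])}
[[     0      0    512    384 192737]
 [   210    153     88     74   3796]]
153 219 266; 156 214 293; 159 212 295; 162 210 297; 165 210 296; 168 210 296; 171 210 296; 174 210 296; 177 211 295; 180 211 295; 183 211 295; 186 211 295; 189 211 295; 192 211 294; -4 [[208.1, 159.7], [295.5, 159.7]]
0 [[207.4, 160.3], [296.3, 160.4]]
4 [[206.6, 161.4], [297.0, 161.4]]
8 [[205.8, 162.9], [297.7, 163.0]]
```

```bash
python3 -m creep '{"delta_pos":[[0.8,-1.8,-20],[0.8,-1.8,-25],[0.8,-1.9,-25],[0,0,-15],[0,0,-5],[0,0,0],[0,0,0],[0,0,0]],"dr":[[1.89,-1.88,0],[1.89,-1.88,0],[1.89,-1.88,0],[0,0,0],[0,0,0],[0,0,0],[0,0,0],[0,0,0]],"hand":[15,15,15,15,15,15,15,15]}'
python3 look.py w10; cat > rel.py <<'E'
import sys,json
from h import *
c=np.array([.4812,-.1883]); a=np.radians(-134.84)
o=manip.get_obs(); p=o["position"]; d=p[:2]-c
x,y=d@[np.cos(a),np.sin(a)]*1e3,d@[-np.sin(a),np.cos(a)]*1e3
th=-np.radians(o["tool_rot"][1]); toe=np.array([104.4*np.cos(th)-25.9*np.sin(th), -25.9*np.cos(th)-104.4*np.sin(th)])
hl=np.array([-45.6*np.cos(th)-25.9*np.sin(th),-25.9*np.cos(th)+45.6*np.sin(th)])
print("tcp cradle x,y,z",round(x,1),round(y,1),round(p[2]*1e3,1),"tilt",np.degrees(th).round(2),"yaw",o["tool_rot"][2].round(2),"toe bottom x,z",(toe+[x,p[2]*1e3]).round(1),"heel",(hl+[x,p[2]*1e3]).round(1),"F",np.round(o["ft_force"],1),"T",np.round(o["ft_torque"],2),"t",o["time"])
E
python3 rel.py
python3 - <<'E'
from h import *
for n in("scene","side"): cv2.imwrite(f"pics/{n}10.png",manip.snapshot(n)[:,:,::-1])
# side view: measure pitch from yellow mask; print mask stats
for n in("scene","side"):
    h=cv2.cvtColor(cv2.imread(f"pics/{n}10.png"),cv2.COLOR_BGR2HSV)
    m=((h[...,0]>22)&(h[...,0]<35)&(h[...,1]>150)&(h[...,2]>70)).astype(np.uint8)
    nn,l,st,ce=cv2.connectedComponentsWithStats(m); print(n,[(s.tolist()) for s in st[1:] if s[4]>25])
E
```

```text
time: 17.57
position: [0.5156, -0.1574, 0.077]
tool_rot: [179.8, -8.0, 45.3]
ft_force: [0.3, -0.6, -2.9]
grip_width: 0.0219
grip_force: 30.0
{'time': np.float64(17.5667), 'position': array([ 0.5156, -0.1574,  0.077 ]), 'tool_rot': array([179.8054,  -8.0439,  45.3015])}
tcp cradle x,y,z -46.1 2.5 77.0 tilt 8.04 yaw 45.3 toe bottom x,z [53.6 36.8] heel [-94.9  57.8] F [ 0.1 -0.1 -1.9] T [-0.12  0.02  0.06] t 17.6167
scene [[390, 81, 72, 52, 1304], [182, 189, 58, 20, 705]]
side [[167, 96, 17, 14, 115], [130, 103, 8, 7, 27], [290, 218, 13, 7, 67]]
```

```bash
python3 - <<'E'
from h import *
import json
C=cam("scene"); o=json.load(open("w10.json")); Rm=R.from_euler("xyz",o["tool_rot"],degrees=True).as_matrix()
h=cv2.cvtColor(cv2.imread("pics/scene10.png"),cv2.COLOR_BGR2HSV)
m=((h[...,0]>22)&(h[...,0]<35)&(h[...,1]>150)&(h[...,2]>70)); m[:180]=0;m[220:]=0;m[:,:170]=0;m[:,250:]=0
box=lambda x0,x1,w,z0,z1:np.array([(x,y,z) for x in(x0,x1) for y in(-w,w) for z in(z0,z1)],float)
parts=[box(-75,47,25,0,24),box(47,75,22,0,10)]
def sil(th,dx,px):
    c,s=np.cos(np.radians(th)),np.sin(np.radians(th)); S=np.zeros((384*4,512*4),np.uint8)
    for B in parts:
        x,y,z=B[:,0]+29.4+dx,B[:,1],B[:,2]-25.9; x,z=x*c+z*s,-x*s+z*c
        q=proj(C,np.array(o["position"])+(Rm@np.c_[-x,y,-z].T).T/1e3)+px
        cv2.fillConvexPoly(S,cv2.convexHull(np.round(q*4+1.5).astype(np.int32)),1)
    return S
mm=cv2.resize(m.astype(np.uint8),None,fx=4,fy=4,interpolation=cv2.INTER_NEAREST)
# silhouette minus grip occlusion: compare union on columns/lower outline
best=[]
for th in (-6,-4,-2,0,2,4,6,8):
  for px in [(a,b) for a in(-1,0,1) for b in(-1,0,1)]:
    S=sil(th,0,np.array(px)); best.append(((mm&S).sum()/(mm|S).sum(),th,px))
print(sorted(best)[-6:]); 
S=sil(0,0,np.array([0,0])); ys,xs=np.where(S); print("pred bbox",xs.min()/4,ys.min()/4,xs.max()/4,ys.max()/4)
for u in range(184,240,6):
    a=np.where(m[:,u])[0]; b=np.where(S[:,u*4+2])[0]; print(u,(a.min(),a.max()) if len(a) else None,(b.min()/4,b.max()/4) if len(b) else None)
E
```

```text
[(np.float64(0.676938849354722), -2, (0, 1)), (np.float64(0.677315712900097), 0, (0, 0)), (np.float64(0.6792498634460157), 0, (-1, 1)), (np.float64(0.6814656488549619), 2, (-1, 0)), (np.float64(0.6823903213980202), 2, (0, 0)), (np.float64(0.6863115553388591), 0, (0, 1))]
pred bbox 181.5 187.5 241.0 208.75
184 (np.int64(200), np.int64(208)) (np.float64(197.75), np.float64(208.5))
190 (np.int64(196), np.int64(208)) (np.float64(195.25), np.float64(208.0))
196 (np.int64(192), np.int64(208)) (np.float64(190.0), np.float64(208.5))
202 (np.int64(191), np.int64(207)) (np.float64(189.5), np.float64(208.25))
208 (np.int64(191), np.int64(206)) (np.float64(189.25), np.float64(208.0))
214 (np.int64(200), np.int64(206)) (np.float64(189.0), np.float64(207.75))
220 (np.int64(200), np.int64(206)) (np.float64(188.5), np.float64(207.5))
226 (np.int64(200), np.int64(206)) (np.float64(188.25), np.float64(207.0))
232 (np.int64(190), np.int64(206)) (np.float64(188.0), np.float64(206.75))
238 (np.int64(189), np.int64(204)) (np.float64(187.5), np.float64(206.5))
```

```bash
for i in 1 2 3 4 5; do python3 -m creep '{"delta_pos":[[0,0,0]],"dr":[[0,0,0]],"hand":[15]}'>/dev/null; python3 rel.py; done
```

```text
tcp cradle x,y,z -45.6 1.9 76.3 tilt 8.02 yaw 45.25 toe bottom x,z [54.2 36.1] heel [-94.4  57. ] F [-1.1  0.3 -1.8] T [-0.05  0.04 -0.02] t 17.8
tcp cradle x,y,z -45.4 1.7 76.0 tilt 8.01 yaw 45.23 toe bottom x,z [54.4 35.8] heel [-94.2  56.7] F [ 0.5 -0.6 -2.4] T [-0.13  0.04  0.01] t 17.8833
tcp cradle x,y,z -45.3 1.5 75.8 tilt 8.0 yaw 45.22 toe bottom x,z [54.5 35.6] heel [-94.1  56.5] F [ 0.4  0.3 -2.8] T [-0.13  0.02  0.  ] t 17.9667
tcp cradle x,y,z -45.2 1.5 75.6 tilt 8.0 yaw 45.22 toe bottom x,z [54.5 35.4] heel [-94.   56.3] F [-0.4  0.2 -2.6] T [-0.1   0.04 -0.05] t 18.05
tcp cradle x,y,z -45.2 1.4 75.5 tilt 8.0 yaw 45.2 toe bottom x,z [54.6 35.3] heel [-94.   56.2] F [-0.7  0.9 -2.6] T [-0.11  0.01 -0.  ] t 18.1333
```

```bash
python3 -m creep '{"delta_pos":[[-0.8,0.8,-5],[0,0,-6],[0,0,-5],[0,0,-3],[0,0,0],[0,0,0],[0,0,0]],"dr":[[0,0,0],[0,0,0],[0,0,0],[0,0,0],[0,0,0],[0,0,0],[0,0,0]],"hand":[15,15,15,15,15,15,15]}'>/dev/null; python3 rel.py;python3 -m creep '{"delta_pos":[[0,0,-2],[0,0,-2],[0,0,-1],[0,0,0],[0,0,0],[0,0,0]],"dr":[[0,0,0],[0,0,0],[0,0,0],[0,0,0],[0,0,0],[0,0,0]],"hand":[15,15,15,15,15,15]}'>/dev/null; python3 rel.py
```

```text
tcp cradle x,y,z -45.3 0.5 56.5 tilt 8.0 yaw 45.21 toe bottom x,z [54.5 16.3] heel [-94.   37.2] F [-0.1  0.3 -2.4] T [-0.13  0.05 -0.01] t 18.7167
tcp cradle x,y,z -45.2 0.4 51.5 tilt 8.0 yaw 45.21 toe bottom x,z [54.5 11.4] heel [-94.   32.2] F [-1.  -0.2 -2.7] T [-0.12  0.04 -0.06] t 19.2167
```

```bash
python3 -m creep '{"delta_pos":[[-2.2,-2.2,-0.5],[-2.2,-2.2,-0.4],[-2.2,-2.2,0],[-2.2,-2.2,0],[0,0,0],[0,0,0]],"dr":[[0,0,0],[0,0,0],[0,0,0],[0,0,0],[0,0,0],[0,0,0]],"hand":[15,15,15,15,15,15]}'>/dev/null; python3 rel.py;python3 -m creep '{"delta_pos":[[-2,-2,0],[-1.8,-1.8,0],[-1,-1,0],[0,0,0],[0,0,0],[0,0,0]],"dr":[[0,0,0],[0,0,0],[0,0,0],[0,0,0],[0,0,0],[0,0,0]],"hand":[15,15,15,15,15,15]}'>/dev/null; python3 rel.py
```

```text
tcp cradle x,y,z -32.5 0.3 50.6 tilt 8.0 yaw 45.17 toe bottom x,z [67.3 10.5] heel [-81.3  31.3] F [ 0.6 -0.2 -3. ] T [-0.13  0.03  0.  ] t 19.7167
tcp cradle x,y,z -26.0 0.3 50.6 tilt 8.0 yaw 45.2 toe bottom x,z [73.8 10.4] heel [-74.8  31.3] F [-0.2 -0.5 -2.9] T [-0.12  0.04 -0.02] t 20.2167
```

```bash
python3 look.py w11; python3 - <<'E'
from fit import *
import json
im=cv2.imread("pics/w11.png"); C=C_of("w11")
c=np.array([.4812,-.1883]);a=np.radians(-134.84);ex=np.array([np.cos(a),np.sin(a)]);ey=np.array([-ex[1],ex[0]])
W=lambda x,y,z:np.r_[c+(ex*x+ey*y)/1e3,z/1e3]
for n,p in [("base end",(-95,0,8)),("sill outer top",(-90,0,20)),("sill inner top",(-80,0,20)),("heel bot",(-74.8,0,31.3)),("heel top",(-71.5,0,55)),("base L",(-95,-42.5,8)),("base R",(-95,42.5,8)),("sillL",(-85,-30,20)),("sillR",(-85,30,20)),("heelL",(-71.5,-25,55)),("heelR",(-71.5,25,55))]: print(n,proj(C,[W(*p)])[0].round(1))
for v in range(90,175,2): print(v,im[v,253].tolist(),end=" ")
print()
h=cv2.cvtColor(im,cv2.COLOR_BGR2HSV)
for v in range(96,170,4):
    y=np.where((h[v,:,0]>22)&(h[v,:,0]<35)&(h[v,:,1]>150)&(h[v,:,2]>60))[0]; d=np.where(im[v].max(1)<60)[0]; d=d[(d>150)&(d<360)]; w=np.where(im[v].min(1)>130)[0]; w=w[(w>150)&(w<360)]
    f=lambda q:(int(q.min()),int(q.max())) if len(q) else None
    print(v,"yel",f(y),"dark",f(d),"white",f(w))
E
```

```text
{'time': np.float64(20.2167), 'position': array([ 0.4998, -0.1701,  0.0506]), 'tool_rot': array([179.981 ,  -8.0023,  45.2044])}
base end [251.6 122.5]
sill outer top [251.6 129.1]
sill inner top [251.6 144.4]
heel bot [251.5 152.8]
heel top [251.3 160. ]
base L [190.5 122.4]
base R [312.8 122.5]
sillL [206.3 136.7]
sillR [296.8 136.8]
heelL [206.9 160. ]
heelR [295.8 160.1]
90 [63, 124, 203] 92 [64, 126, 206] 94 [67, 130, 210] 96 [67, 132, 213] 98 [66, 131, 213] 100 [67, 131, 213] 102 [66, 130, 211] 104 [63, 127, 206] 106 [62, 121, 199] 108 [61, 119, 194] 110 [61, 120, 196] 112 [63, 123, 199] 114 [62, 124, 199] 116 [61, 121, 197] 118 [52, 97, 157] 120 [60, 66, 79] 122 [71, 73, 75] 124 [70, 71, 74] 126 [70, 71, 73] 128 [68, 70, 71] 130 [92, 97, 97] 132 [226, 224, 219] 134 [251, 248, 243] 136 [251, 248, 244] 138 [251, 249, 244] 140 [251, 248, 244] 142 [251, 248, 244] 144 [250, 248, 243] 146 [202, 208, 205] 148 [76, 80, 80] 150 [47, 48, 49] 152 [29, 51, 60] 154 [11, 88, 110] 156 [9, 98, 121] 158 [5, 107, 133] 160 [8, 183, 217] 162 [27, 237, 243] 164 [32, 243, 244] 166 [33, 243, 244] 168 [34, 243, 244] 170 [32, 243, 244] 172 [33, 241, 243] 174 [25, 214, 224] 
96 yel None dark None white None
100 yel None dark None white None
104 yel None dark None white None
108 yel None dark None white None
112 yel None dark None white None
116 yel None dark None white None
120 yel None dark None white None
124 yel None dark None white None
128 yel None dark None white (201, 301)
132 yel None dark None white (196, 306)
136 yel None dark None white (196, 306)
140 yel None dark None white (199, 303)
144 yel None dark None white (206, 296)
148 yel None dark None white None
152 yel (268, 279) dark (218, 255) white None
156 yel (213, 292) dark (199, 207) white None
160 yel (209, 296) dark (192, 207) white None
164 yel (208, 296) dark (193, 207) white None
168 yel (209, 296) dark (193, 207) white None
```

The column profile shows the sill's inner edge at row 146 and the yellow heel at rows 152 to 160, so the heel is raised and inside the sill. I lower it gently.

```bash
python3 -m creep '{"delta_pos":[[0.3,0.3,-2],[0.3,0.3,-2],[0.3,0.3,-2],[0.3,0.3,-2],[0.3,0.3,-2],[0.3,0.3,-2],[0,0,0],[0,0,0]],"dr":[[-0.71,0.7,0],[-0.71,0.7,0],[-0.71,0.7,0],[-0.71,0.7,0],[-0.71,0.7,0],[-0.71,0.7,0],[0,0,0],[0,0,0]],"hand":[15,15,15,15,15,15,15,15]}'>/dev/null; python3 rel.py;python3 -m creep '{"delta_pos":[[0.3,0.3,-2],[0.3,0.3,-1.5],[0,0,-0.5],[0,0,0],[0,0,0],[0,0,0]],"dr":[[-0.71,0.7,0],[-0.71,0.7,0],[0,0,0],[0,0,0],[0,0,0],[0,0,0]],"hand":[15,15,15,15,15,15]}'>/dev/null; python3 rel.py
```

```text
tcp cradle x,y,z -28.9 0.1 38.5 tilt 2.04 yaw 45.26 toe bottom x,z [74.5  8.9] heel [-75.4  14.2] F [ 0.4 -0.7 -2.1] T [-0.07 -0.08 -0.01] t 20.9333
tcp cradle x,y,z -29.1 0.3 34.7 tilt 0.04 yaw 45.19 toe bottom x,z [75.3  8.7] heel [-74.7   8.8] F [ 0.   0.3 -1.7] T [-0.02 -0.08 -0.07] t 21.4333
```

```bash
for i in 1 2 3; do python3 -m creep '{"delta_pos":[[0,0,-0.3],[0,0,-0.2],[0,0,0],[0,0,0]],"dr":[[0,0,0],[0,0,0],[0,0,0],[0,0,0]],"hand":[15,15,15,15]}'>/dev/null; python3 rel.py; done
```

```text
tcp cradle x,y,z -29.3 0.3 34.1 tilt 0.02 yaw 45.2 toe bottom x,z [75.1  8.2] heel [-74.9   8.3] F [ 0.5 -0.7 -2.3] T [ 0.   -0.09  0.01] t 21.7667
tcp cradle x,y,z -29.4 0.3 33.8 tilt 0.02 yaw 45.22 toe bottom x,z [75.   7.9] heel [-75.    7.9] F [ 0.2 -0.   0.4] T [0.03 0.19 0.01] t 22.1
tcp cradle x,y,z -29.4 0.3 33.9 tilt 0.03 yaw 45.22 toe bottom x,z [75.   7.9] heel [-75.   8.] F [-0.9  1.3  5.5] T [ 0.13  0.34 -0.02] t 22.4333
```

```bash
python3 -m creep '{"delta_pos":[[0,0,0.3],[0,0,0],[0,0,0],[0,0,0],[0,0,0],[0,0,0],[0,0,0]],"dr":[[0,0,0],[0,0,0],[0,0,0],[0,0,0],[0,0,0],[0,0,0],[0,0,0]],"hand":[15,23,26,32,40,50,50]}'; python3 -m creep '{"delta_pos":[[0,0,5],[0,0,10],[0,0,20],[0,0,40],[0,0,40],[0,0,30],[0,0,0],[0,0,0],[0,0,0]],"dr":[[0,0,0],[0,0,0],[0,0,0],[0,0,0],[0,0,0],[0,0,0],[0,0,0],[0,0,0],[0,0,0]],"hand":[50,50,50,50,50,50,50,50,50]}'; python3 look.py w12
python3 - <<'E'
from fit import *
im=cv2.imread("pics/w12.png"); C=C_of("w12")
c=np.array([.4812,-.1883]);a=np.radians(-134.84);ex=np.array([np.cos(a),np.sin(a)]);ey=np.array([-ex[1],ex[0]])
W=lambda x,y,z:np.r_[c+(ex*x+ey*y)/1e3,z/1e3]
for n,p in [("base end",(-95,0,8)),("sill outer top",(-90,0,20)),("sill inner top",(-80,0,20)),("heel top",(-75,0,32)),("heelL",(-75,-25,32)),("heelR",(-75,25,32)),("grip heel end",(-58,0,56)),("grip toe",(-2,0,56)),("body front",(47,0,32)),("body front L",(47,-25,32)),("body front R",(47,25,32)),("lip edge top",(62,0,33)),("wall",(78,0,33))]: print(n,proj(C,[W(*p)])[0].round(1))
h=cv2.cvtColor(im,cv2.COLOR_BGR2HSV)
ym=(h[...,0]>22)&(h[...,0]<35)&(h[...,1]>150)&(h[...,2]>60); rm=((h[...,0]<6)|(h[...,0]>174))&(h[...,1]>170)&(h[...,2]>60)
prev=None
f=lambda q:(int(q.min()),int(q.max())) if len(q) else None
for v in range(40,250,5):
    y=np.where(ym[v,150:360])[0]+150; r=np.where(rm[v,150:360])[0]+150; w=np.where(im[v,180:330].min(1)>130)[0]+180
    print(v,"y",f(y),"r",f(r),"w",f(w),im[v,251].tolist())
E
```

```text
time: 23.02
position: [0.5021, -0.1677, 0.0333]
tool_rot: [180.0, -0.0, 45.2]
ft_force: [-0.5, -0.3, 0.5]
grip_width: 0.048
grip_force: 0.0
time: 23.77
position: [0.5016, -0.1674, 0.1784]
tool_rot: [180.0, -0.0, 45.2]
ft_force: [-0.8, 0.3, -0.1]
grip_width: 0.0502
grip_force: 0.0
{'time': np.float64(23.7667), 'position': array([ 0.5016, -0.1674,  0.1784]), 'tool_rot': array([ 1.799756e+02, -1.350000e-02,  4.521390e+01])}
base end [252.6 109.8]
sill outer top [252.6 115.4]
sill inner top [252.6 125.5]
heel top [252.6 131.7]
heelL [227.3 131.7]
heelR [277.9 131.8]
grip heel end [252.5 153. ]
grip toe [252.5 209.6]
body front [252.4 244.4]
body front L [229.6 244.4]
body front R [275.3 244.5]
lip edge top [252.4 257.3]
wall [252.4 270.2]
40 y None r None w (329, 329) [60, 116, 188]
45 y None r None w None [61, 120, 196]
50 y None r None w None [61, 123, 200]
55 y None r None w None [64, 126, 204]
60 y None r None w None [61, 121, 197]
65 y None r None w None [63, 123, 199]
70 y None r None w None [61, 121, 198]
75 y None r None w None [62, 121, 196]
80 y None r None w None [62, 121, 196
[... 789 characters left out ...]
 278) r None w None [24, 23, 24]
180 y (229, 277) r None w None [26, 24, 26]
185 y (229, 277) r None w None [23, 23, 23]
190 y (230, 277) r None w None [25, 24, 24]
195 y (230, 277) r None w None [25, 23, 24]
200 y (230, 277) r None w None [19, 19, 19]
205 y (229, 277) r None w None [50, 51, 52]
210 y (230, 277) r None w None [36, 236, 237]
215 y (230, 277) r None w None [30, 241, 242]
220 y (230, 276) r None w (216, 288) [30, 240, 242]
225 y (230, 276) r None w (216, 288) [28, 239, 241]
230 y (230, 276) r None w (216, 288) [24, 239, 242]
235 y (230, 276) r None w (216, 288) [20, 239, 242]
240 y (230, 276) r None w (216, 288) [22, 238, 242]
245 y (233, 274) r None w (217, 287) [20, 236, 241]
```

The measured edges match the model of the flat, seated carrier: heel at row 131 against 131.7 predicted, and body front at about 243 against 244. It is centred between the cheeks and the hand is clear, so I hand in.

```bash
python3 -c "
from rig import manip
print(manip.sign_off())"
```

```text
the job is handed in; nothing more can be done
None
```

The job is handed in: cracked_b is in the scrap bin, and the yellow carrier lies flat in the cradle with its toe under the lip and its heel inside the sill. It took about 24 s of the 72 s; sign-off returned no verdict, so this rests on my own camera and force checks.

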